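# Seat the rocking cover of the control box

## Robot

A 6-joint arm with a two-finger parallel gripper is mounted at the origin on the work surface. World frame = base frame: x ahead of the robot, y to its left, z up, the work surface at z = 0. Lengths are in m, angles in rad, forces in N, time in s.
With the tool pointing down it reaches from about 0.35 to 0.775 m from the base axis. Payload 5.5 kg.
Tool frame: the origin (TCP) lies midway between the tips of the shut fingers; the grasp point (between the pads) lies behind it (env.grip_point_offset is the z of the grasp point in the tool frame, in m); z points along the fingers, y is the direction in which the jaws open and shut (so a half turn about z gives the same grasp; the last joint's range is limited). The gripper opens to 85 mm and grips with 20 to 120 N. Pads are 22 mm wide; open, the fingers measure 114 mm over their backs; the gripper's body (76 mm by 85 mm) begins 54 mm behind the grasp point. The pads swing forward as they close: fully open they stand 13 mm farther back than shut.
Start: joints at [-1.454, 0.313, 0.046, 1.304, 0, 1.431], TCP at [0.146, -0.556, 0.231] pointing down, gripper open.
Joint ranges: [-2.76, 2.76], [-0.86, 1.69], [-1.03, 1.26], [-2.2, 2.34], [-1.47, 1.5], [-3.14, 3.14]. Speed limits (rad/s): [2.57, 2.57, 3.14, 3.14, 3.14, 3.14].

## Interface

Orientations are given as a unit quaternion [w, x, y, z].
In Python, from workcell import env, viewer gives the robot as it stands. The module is installed in compiled form; this text tells all that it offers.
- The arm moves only by the shell command python3 -m inch 'ROWS' [OPENING] [FORCE]. ROWS is JSON, a list of rows, each a list of 2 entries, a list of its own where there are three numbers: the shift along the tool's x, y, z in m, then the turn about the tool's z in degrees. In form: [[[tx, ty, tz], spin], ...]. A call has 1 to 5 rows; each row is the pose to reach, as a shift and turn from the pose measured when the call began, along the tool's axes at that moment; what a row does not reach only later rows make up. A row lasts 1/12 s, in which the tool goes at most 41.7 mm and 7.16 degrees, less where a joint would pass 70% of its speed; a pose out of reach is approached as far as the arm can. A call with a gripper value outside its range is refused whole. OPENING is the closure, from 0 (fully open) to 1 (shut), set as the call begins (- or left out, the last holds). The fingers move at their own pace and stop on an object; FORCE is the grip in N (left out, the last holds). Time passes only in rows, so rows that repeat a pose let the fingers close. It gives the time, the measured TCP pose, the force and the opening at its end, in the units of the state.
- env.get_state(): the state, without advancing time (a new reading comes with each control period).
- viewer.read_camera(name): name is "side" or "top"; returns a dict with "image" (384x512x3 uint8, red, green, blue), "depth" (384x512 float32, m along the optical axis (not along the pixel's ray), 0 where there is no reading), "vertical_fov" (degrees; the focal length in pixels is half the picture's height over the tangent of half this angle, whatever the lens; pixels are square), "cx", "cy" (the principal point, pixels), "R" (3x3) and "t" (3): a world point X has camera coordinates R X + t. Camera axes: x right, y down, z forward; pixel columns grow to the right and rows downward; lengths in m; the calibration is good to about 2 mm. A picture is of the moment at which its call begins.
- env.hand_in(): hands the job in, once; it reports no verdict.
The state is a dict: "clock": time; "joint_pos": joint angles; "qvel": joint speeds; "tau": joint torques, N m; "tcp_pos": TCP position; "orientation": TCP orientation; "wrist_force": force on the tool from outside, world axes, zero at the start; "ft_torque": the same for the moment, N m; "finger_gap": finger opening in m.
Only numpy, scipy, OpenCV 4.12 (cv2) and the standard library are available. Lean on these libraries where they do the work, as an engineer would, in place of code of your own. Each camera call takes 0.05 s, during which the arm holds its last target. There are 200 camera calls.

## Task

One of the four square covers on the control box is not seated: it rocks when pressed near an edge. Press the covers with the fingertips to find it, push that one straight down until it is fully home and flat, and finish while still holding it down with the fingertips. Only press: do not lift any cover out of its pocket, and leave the things lying around where they are.

Things in the scene. Friction and masses are not known exactly. Their poses are not given: they have to be found in the camera images.
- box: brown printed control box, 110 x 430 mm, 40 mm high, fixed. Origin: centre of its underside on the table; y along its length, x across it (away from the robot at yaw 0), z up. Four 78 mm square pockets in a row, centres at y = -165, -81, +81, +165 mm, each with a cover; between the inner two a flat deck 84 mm long, 40 mm above the table, with two bystanders on it
- cover_a: square cover, 76 x 76 x 16 mm, lying loose in the box's pocket at y = -165 mm, 1 mm play all round; origin: centre of its underside, z up, x and y along its sides. Its flat top stands 1 to 12 mm above the box's rim, so a finger may overhang its edge. Gaskets differ in thickness: the covers' heights differ by up to 5 mm, seated or not, and tell nothing of which is loose
- cover_b: identical cover in the pocket at y = -81 mm, origin and axes as cover_a. Three of the four covers are seated: borne over the whole underside, they neither give nor tilt wherever pressed
- cover_c: identical cover in the pocket at y = +81 mm, origin and axes as cover_a. The one unseated cover (any of the four) stands level on a stiff 16 mm wide snap post under its middle: pressed near an edge, even with 1 N, that edge dips and it tilts by about 0.15 rad; let go, it comes back level
- cover_d: identical cover in the pocket at y = +165 mm, origin and axes as cover_a. To seat the unseated cover, press its middle: above about 8 N (10 to 20 N is good) the post gives and the cover sinks 5 mm onto its gasket, where it stays and no longer rocks
- servo_deck: bystander: black servo motor, 54 x 20 x 43 mm, standing on the middle deck of the control box; origin: centre of its underside
- screw_jar: bystander: small jar, 28 mm across and 34 mm high, standing on the middle deck of the control box; origin: centre of its underside
- screwdriver: bystander: screwdriver lying on the table on the robot's side of the control box; origin near its middle, underside
- finger_print: bystander: tan printed gripper finger, 104 x 20 x 20 mm, lying on the table on the robot's side of the control box; origin: near its middle, underside
- bearing: bystander: steel ring, 40 mm across, 12 mm high, on the table behind the control box; origin: centre of its underside
- servo_back: bystander: black servo motor, 54 x 20 x 43 mm, standing on the table behind the control box; origin: centre of its underside
- glue: bystander: small bottle, 36 mm across and 75 mm high, on the table behind the control box; origin: centre of its underside
Not all that is in view belongs to the job. What is shaped like the cover_d but orange is not meant.

How it is judged:
By the outcome, as a careful person would: the job done as asked, in the order asked, and still so for the second after the job is handed in, while the arm keeps its last pose, push and grip.
It also fails if it takes over 66 s, if anything falls off the work surface, if the arm or the gripper's body presses on something with over 40 N, if the wrist force passes 120 N, or if a joint passes its speed limit or range.

## Working session

There is one attempt and no reset: what is moved stays moved. The work goes in short steps, Python scripts to look and compute and a shell command to move; the robot and the scene stay as the last step left them, time stands still between calls to the robot, and variables do not carry over. Pictures are saved under pics/ and viewed, on a budget of 10 in all, crops included, one or two more only if the job needs it, and the job is handed in when it is done.

```bash
mkdir -p pics; python3 - <<'E'
from workcell import env, viewer
import cv2, numpy as np
for n in("top","side"):
    c=viewer.read_camera(n); cv2.imwrite(f"pics/{n}0.png",c["image"][:,:,::-1]); np.savez(f"pics/{n}0.npz",**c)
    print(n,c["vertical_fov"],c["cx"],c["cy"],(-c["R"].T@c["t"]).round(3),c["R"].round(3).tolist())
print(env.get_state(),env.grip_point_offset)
E
```

```text
top 57.0471699009745 252.93507524939378 193.4672519407438 [0.504 0.043 0.801] [[-0.002, -1.0, -0.031], [-0.996, 0.004, -0.092], [0.092, 0.03, -0.995]]
side 53.56683027521519 245.4955724491622 184.74371136406384 [ 0.491 -0.557  0.383] [[0.992, -0.127, -0.005], [-0.062, -0.449, -0.891], [0.111, 0.884, -0.453]]
{'clock': 0.1, 'joint_pos': array([-1.45360871e+00,  3.13935531e-01,  4.50995780e-02,  1.30360681e+00,
        7.14356235e-06,  1.43119951e+00]), 'qvel': array([-4.57278347e-05, -3.18941290e-03,  2.91566910e-03,  1.72059391e-03,
       -1.25032604e-03,  4.61885181e-05]), 'tau': array([ 2.09146361e-03, -4.81723058e+01,  2.99244511e+01,  1.26724772e-02,
       -1.85435815e-04,  1.54144192e-05]), 'tcp_pos': array([ 0.14597466, -0.55569249,  0.23049508]), 'orientation': array([-8.23125143e-04,  9.91768700e-01,  1.28039714e-01,  1.27951757e-05]), 'wrist_force': array([-0.21846813, -1.25954589,  0.97383113]), 'ft_torque': array([0.00437335, 0.11056021, 0.0164565 ]), 'finger_gap': 0.08507394477850443} -0.0187
```

View pics/top0.png

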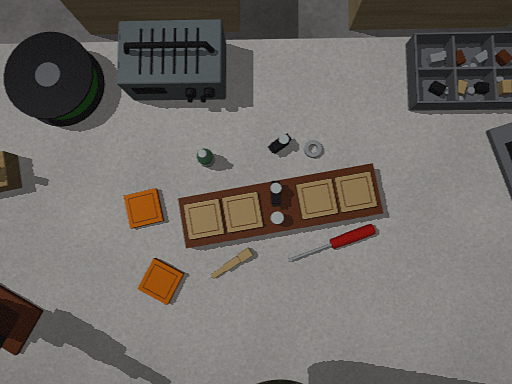

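View pics/side0.png

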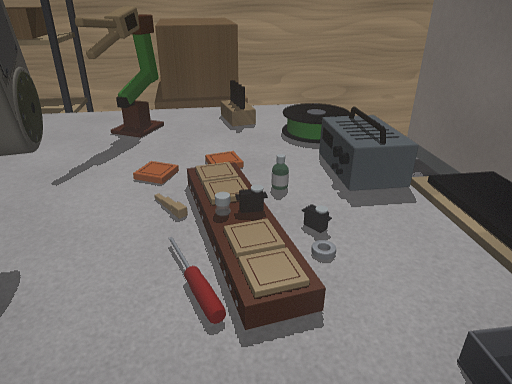

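The top view shows four tan covers in the brown box at (204,219), (242,212), (317,199) and (356,191). The lookalikes are orange plates at (144,208) and (161,281), outside the box and not meant. The servo and jar are on the deck at (276,193) and (277,218). The side view agrees. Next I measure the covers.

```bash
cat > h.py <<'E'
import cv2, numpy as np
def cloud(c):
    h,w=c["depth"].shape; f=h/2/np.tan(np.radians(float(c["vertical_fov"]))/2)
    v,u=np.mgrid[:h,:w]; d=c["depth"]
    P=np.stack([(u-c["cx"])/f*d,(v-c["cy"])/f*d,d],-1)
    return (P-c["t"])@c["R"]
def covers(c):
    """per cover: name, centre, yaw deg, mean z, plane slopes (top camera)"""
    P=cloud(c); hsv=cv2.cvtColor(np.ascontiguousarray(c["image"]),cv2.COLOR_RGB2HSV)
    m=cv2.inRange(hsv,(12,50,110),(26,150,255)); m=cv2.morphologyEx(m,cv2.MORPH_CLOSE,np.ones((3,3)))
    out=[]
    for k in cv2.findContours(m,cv2.RETR_EXTERNAL,cv2.CHAIN_APPROX_NONE)[0]:
        if not 700<cv2.contourArea(k)<2500: continue
        mm=np.zeros_like(m); cv2.drawContours(mm,[k],-1,1,-1)
        mi=cv2.erode(mm,np.ones((5,5)))>0; Q=P[mi&(c["depth"]>0)]
        z=np.median(Q[:,2]); 
        if z>.08 or z<.03: continue
        r=cv2.minAreaRect((P[mm>0][:,:2]*1000).astype(np.float32))
        s=np.linalg.lstsq(np.c_[Q[:,:2]-Q[:,:2].mean(0),np.ones(len(Q))],Q[:,2],rcond=None)[0]
        out.append((cv2.minAreaRect(k)[0],np.round(r[0],1),np.round(r[1],1),round(r[2],1),round(z*1000,1),s[:2].round(3)))
    return out
E
python3 - <<'E'
from h import *
c=dict(np.load("pics/top0.npz"))
L=covers(c)
for o in L: print(*o)
P=cloud(c)
hsv=cv2.cvtColor(c["image"],cv2.COLOR_RGB2HSV)
for n,(u,v) in dict(servo=(276,187),jar=(277,217),glue=(205,155),rim=(180,210)).items(): print(n,P[v,u].round(3))
i=c["image"][150:260,170:395,::-1]; cv2.imwrite("pics/crop0.png",cv2.resize(i,None,fx=3.4,fy=3.4,interpolation=cv2.INTER_CUBIC))
E
```

```text
(203.07611083984375, 218.8128204345703) [526.9 129.4] [ 74.9 162.8] 9.7 48.1 [-0.003  0.   ]
(241.6439971923828, 211.79200744628906) [534.3  88.1] [75.5 78.8] 9.8 49.2 [-0. -0.]
(316.63787841796875, 198.4737548828125) [555.  -29.7] [ 74.8 161.1] 10.3 46.7 [-0.004  0.003]
(355.576904296875, 191.38461303710938) [562.4 -71.4] [ 74.9 245.7] 10.2 46.7 [-0.     0.001]
servo [0.583 0.018 0.082]
jar [0.522 0.016 0.072]
glue [0.653 0.166 0.072]
rim [0.539 0.225 0.039]
```

View pics/crop0.png

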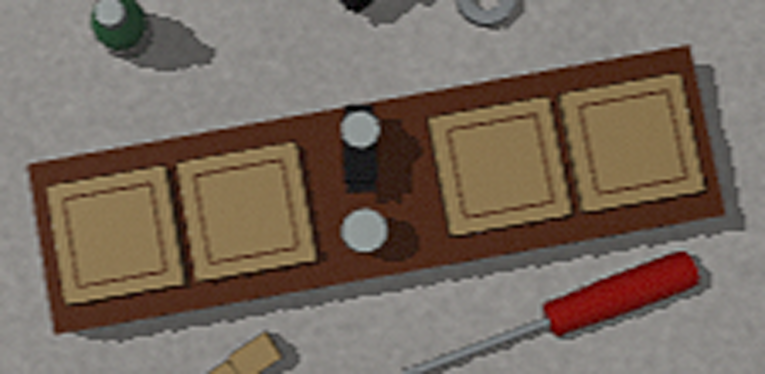

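The crop shows four tan covers in their pockets, all looking level, with the servo and jar on the deck between the inner two. Next I compute the target positions.

```bash
cat >> h.py <<'E'
def ray(c,uv,z):
    f=c["depth"].shape[0]/2/np.tan(np.radians(float(c["vertical_fov"]))/2)
    d=c["R"].T@np.array([(uv[0]-c["cx"])/f,(uv[1]-c["cy"])/f,1]); o=-c["R"].T@c["t"]
    return o+d*(z-o[2])/d[2]
def goto(target,yaw):
    """shift in tool axes (mm) and spin (deg) to target xyz with tool x at yaw"""
    from workcell import env; from scipy.spatial.transform import Rotation as Ro
    s=env.get_state(); w,*v=s["orientation"]; M=Ro.from_quat([*v,w]).as_matrix()
    y=np.degrees(np.arctan2(M[1,0],M[0,0]))
    print("shift mm",(1000*M.T@(np.array(target)-s["tcp_pos"])).round(1),"spin",round(y-yaw,1),"F",s["wrist_force"].round(2),"tcp",s["tcp_pos"].round(4),"t",s["clock"])
E
python3 - <<'E'
from h import *
c=dict(np.load("pics/top0.npz"))
C=np.array([ray(c,o[0],o[4]/1000) for o in covers(c)]); C=C[np.argsort(C[:,1])]
print(C.round(4)); d=C[-1]-C[0]; y=np.arctan2(-d[0],d[1]); print(np.degrees(y),np.linalg.norm(d))
o=C[:,:2].mean(0); ey=np.array([-np.sin(y),np.cos(y)]); ex=np.array([np.cos(y),np.sin(y)])
print("origin",o)
for n,s in zip("abcd",(-.165,-.081,.081,.165)): print(n,o+ey*s,"edge",o+ey*s-ex*.025)
goto([*(o-ey*.165-ex*.025),.06],np.degrees(y))
E
```

```text
[[ 0.5769 -0.1527  0.0467]
 [ 0.5621 -0.0699  0.0467]
 [ 0.5341  0.0899  0.0492]
 [ 0.5193  0.1725  0.0481]]
10.03554012954646 0.33025027758481956
origin [0.54810347 0.00997333]
a [ 0.5768562  -0.15250215] edge [ 0.55223871 -0.15685862]
b [ 0.56221845 -0.06978736] edge [ 0.53760095 -0.07414384]
c [0.53398849 0.08973402] edge [0.50937099 0.08537754]
d [0.51935073 0.1724488 ] edge [0.49473323 0.16809233]
shift mm [ 494.2 -282.3  171.1] spin 4.7 F [-0.22 -1.26  0.97] tcp [ 0.146  -0.5557  0.2305] t 0.1
```

```bash
python3 -m inch '[[[0,0,0],4.7],[[0,0,0],4.7]]' 1 40 >/dev/null
python3 -m inch '[[[0.034,-0.023,0],0],[[0.068,-0.047,0],0],[[0.102,-0.070,0],0],[[0.136,-0.093,0],0],[[0.17,-0.117,0],0]]' >/dev/null
python3 -m inch '[[[0.034,-0.023,0],0],[[0.068,-0.047,0],0],[[0.102,-0.070,0],0],[[0.136,-0.093,0],0],[[0.17,-0.117,0],0]]'
python3 -c "
from h import *
goto([.5522,-.1569,.07],10)"
```

```text
clock: 1.1
tcp_pos: [0.4424, -0.263, 0.2304]
orientation: [-0.002, 0.996, 0.088, -0.0]
wrist_force: [1.5, -1.0, -0.6]
finger_gap: 0.0003
shift mm [126.6 -84.7 160.7] spin 0.1 F [ 1.53 -1.   -0.6 ] tcp [ 0.4424 -0.263   0.2304] t 1.1
```

```bash

python3 -m inch '[[[0.031,-0.021,0],0],[[0.063,-0.042,0],0],[[0.095,-0.063,0],0],[[0.127,-0.085,0],0],[[0.127,-0.085,0.03],0]]' >/dev/null
python3 -m inch '[[[0,0,0.035],0],[[0,0,0.07],0],[[0,0,0.1],0],[[0,0,0.125],0],[[0,0,0.125],0]]'
python3 -m inch '[[[0,0,0],0]]'
python3 -c "
from h import *
goto([.5522,-.1569,.05],10)"
```

```text
clock: 1.93
tcp_pos: [0.5575, -0.1518, 0.0749]
orientation: [-0.002, 0.996, 0.093, 0.001]
wrist_force: [-0.8, -0.3, -0.7]
finger_gap: -0.0
clock: 2.02
tcp_pos: [0.5572, -0.1517, 0.0746]
orientation: [-0.002, 0.996, 0.094, 0.001]
wrist_force: [1.0, 0.2, 0.7]
finger_gap: -0.0001
shift mm [-5.9  4.3 24.6] spin 0.8 F [1.   0.22 0.68] tcp [ 0.5572 -0.1517  0.0746] t 2.0167
```

```bash

python3 -m inch '[[[-0.006,0.004,0.01],0.8],[[-0.006,0.004,0.021],0.8],[[-0.006,0.004,0.021],0.8]]'
python3 -m inch '[[[0,0,0.002],0],[[0,0,0.002],0]]' | grep -E 'tcp|wrist'
python3 -m inch '[[[0,0,0.002],0],[[0,0,0.002],0]]' | grep -E 'tcp|wrist'
python3 -c "
from h import *
goto([.5522,-.1569,.05],10)"
```

```text
clock: 2.27
tcp_pos: [0.5513, -0.1568, 0.0525]
orientation: [-0.003, 0.996, 0.087, 0.0]
wrist_force: [0.3, 0.5, 0.1]
finger_gap: -0.0002
tcp_pos: [0.5514, -0.1571, 0.0507]
wrist_force: [-0.4, 0.0, -0.3]
tcp_pos: [0.5517, -0.1572, 0.0491]
wrist_force: [-0.2, 0.1, -0.9]
shift mm [ 0.5 -0.2 -0.9] spin -0.1 F [-0.2   0.13 -0.87] tcp [ 0.5517 -0.1572  0.0491] t 2.6
```

```bash

for i in 1 2; do :; done
python3 -m inch '[[[0,0,0.001],0],[[0,0,0.001],0]]' | grep -E 'tcp|wrist'
python3 -m inch '[[[0,0,0.001],0],[[0,0,0.001],0]]' | grep -E 'tcp|wrist'
python3 -m inch '[[[0,0,0.001],0],[[0,0,0.001],0]]' | grep -E 'tcp|wrist'
python3 -m inch '[[[0,0,0.001],0],[[0,0,0.001],0]]' | grep -E 'tcp|wrist'
```

```text
tcp_pos: [0.5519, -0.1573, 0.0483]
wrist_force: [-0.3, 1.2, -0.8]
tcp_pos: [0.5521, -0.1573, 0.0479]
wrist_force: [-0.6, 0.9, 4.4]
tcp_pos: [0.5521, -0.1573, 0.0479]
wrist_force: [-2.6, 0.9, 7.3]
tcp_pos: [0.5521, -0.1573, 0.0479]
wrist_force: [-2.2, 0.9, 7.4]
```

Cover a is solid: z stayed at 47.9 mm with 7 N at the edge. On to b.

```bash

python3 -m inch '[[[0,0,-0.012],0],[[0,-0.028,-0.015],0],[[0,-0.056,-0.015],0],[[0,-0.084,-0.015],0],[[0,-0.084,-0.015],0]]' >/dev/null
python3 -m inch '[[[0,0,0],0],[[0,0,0],0]]' 
python3 -c "
from h import *
goto([.5376,-.0741,.05],10)"
```

```text
clock: 3.85
tcp_pos: [0.5356, -0.0701, 0.0629]
orientation: [-0.003, 0.996, 0.089, 0.001]
wrist_force: [-0.1, 0.3, 0.2]
finger_gap: 0.0002
shift mm [ 1.2  4.4 12.9] spin 0.2 F [-0.09  0.28  0.2 ] tcp [ 0.5356 -0.0701  0.0629] t 3.85
```

```bash

python3 -m inch '[[[0.001,0.004,0.006],0],[[0.001,0.004,0.012],0],[[0.001,0.004,0.012],0]]' | grep -E 'tcp|wrist'
python3 -m inch '[[[0,0,0.002],0],[[0,0,0.002],0]]' | grep -E 'tcp|wrist'
python3 -m inch '[[[0,0,0.001],0],[[0,0,0.001],0]]' | grep -E 'tcp|wrist'
python3 -m inch '[[[0,0,0.001],0],[[0,0,0.001],0]]' | grep -E 'tcp|wrist'
python3 -m inch '[[[0,0,0.001],0],[[0,0,0.001],0]]' | grep -E 'tcp|wrist'
```

```text
tcp_pos: [0.5368, -0.0746, 0.0493]
wrist_force: [-0.3, -0.3, 0.6]
tcp_pos: [0.5356, -0.0751, 0.0464]
wrist_force: [-1.0, -1.4, 0.7]
tcp_pos: [0.5354, -0.0755, 0.0456]
wrist_force: [-2.1, -0.3, 3.9]
tcp_pos: [0.5355, -0.0755, 0.0452]
wrist_force: [-3.4, 0.1, 6.4]
tcp_pos: [0.5355, -0.0755, 0.0451]
wrist_force: [-4.2, 1.4, 9.1]
```

b stopped at 45 mm, lower than the camera height suggests, and the tip slid in x, which points to a tilt. I check by camera.

```bash
python3 - <<'E'
from h import *
from workcell import viewer
c=viewer.read_camera("side"); i=c["image"][150:320,180:330,::-1]
cv2.imwrite("pics/s1.png",cv2.resize(i,None,fx=3.5,fy=3.5,interpolation=cv2.INTER_CUBIC))
P=cloud(c);a=dict(np.load("pics/side0.npz")); P0=cloud(a)
from numpy import sin,cos,radians as r
o=np.array([.5481,.01]);ex=np.array([cos(r(10)),sin(r(10))]);ey=np.array([-ex[1],ex[0]])
for lab,Q in(("before",P0),("now",P)):
  B=np.stack([(Q[...,:2]-o)@ex,(Q[...,:2]-o)@ey,Q[...,2]],-1).reshape(-1,3)
  for n,s in zip("abcd",(-.165,-.081,.081,.165)):
    m=(abs(B[:,0])<.034)&(abs(B[:,1]-s)<.034)&(B[:,2]>.035)&(B[:,2]<.058); b=B[m]
    if m.sum()<30: continue
    print(lab,n,m.sum(),"slope x,y",np.linalg.lstsq(np.c_[b[:,:2],np.ones(len(b))],b[:,2],rcond=None)[0][:2].round(3),"z",[round(np.median(b[k,2])*1000,1) if k.sum() else None for k in (b[:,0]<-.015,b[:,0]>.015)])
E
```

```text
before a 1601 slope x,y [ 0.001 -0.   ] z [np.float64(47.5), np.float64(47.6)]
before b 1087 slope x,y [ 0. -0.] z [np.float64(47.6), np.float64(47.6)]
before c 483 slope x,y [-0. -0.] z [np.float64(49.9), np.float64(49.9)]
before d 436 slope x,y [-0.001 -0.   ] z [np.float64(48.9), np.float64(48.9)]
now a 1607 slope x,y [ 0.    -0.001] z [np.float64(47.7), np.float64(47.6)]
now b 980 slope x,y [0.106 0.005] z [np.float64(44.7), np.float64(51.2)]
now c 156 slope x,y [-0.01   0.002] z [np.float64(50.1), None]
now d 191 slope x,y [-0.005 -0.002] z [np.float64(48.9), None]
```

View pics/s1.png

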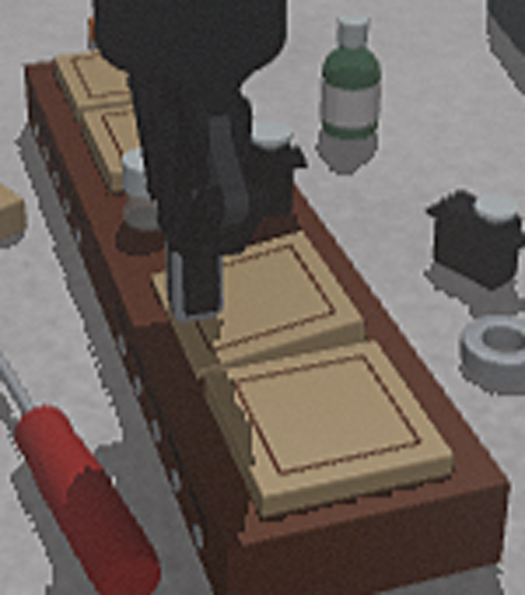

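b is clearly tilted: its slope is 0.106, its far edge (around crop pixel 300,240) is up, and a is flat. So b is the loose one. I lift straight up, then move to its middle.

```bash

python3 -m inch '[[[0,0,-0.01],0],[[0,0,-0.02],0],[[0.012,0,-0.02],0],[[0.025,0,-0.02],0],[[0.025,0,-0.02],0]]' >/dev/null
python3 -m inch '[[[0,0,0],0],[[0,0,0],0]]' | grep -E 'tcp|wrist'
python3 -c "
from h import *
goto([.5622,-.0698,.05],10)"
```

```text
tcp_pos: [0.5637, -0.0717, 0.0671]
wrist_force: [-0.3, -0.5, -0.0]
shift mm [-1.2 -2.  17.2] spin 0.1 F [-0.29 -0.49 -0.03] tcp [ 0.5637 -0.0717  0.0671] t 5.4
```

```bash

python3 -m inch '[[[-0.001,-0.002,0.006],0],[[-0.001,-0.002,0.012],0],[[-0.001,-0.002,0.015],0],[[-0.001,-0.002,0.015],0],[[-0.001,-0.002,0.015],0]]' | grep -E 'tcp|wrist'
python3 -m inch '[[[0,0,0],0],[[0,0,0],0]]' | grep -E 'tcp|wrist'
python3 -c "
from h import *
goto([.5622,-.0698,.048],10)"
```

```text
tcp_pos: [0.5618, -0.0697, 0.0516]
wrist_force: [-0.1, 0.2, 0.3]
tcp_pos: [0.5617, -0.0698, 0.0516]
wrist_force: [0.1, -0.4, -0.7]
shift mm [0.4 0.1 3.6] spin 0.1 F [ 0.1  -0.41 -0.7 ] tcp [ 0.5617 -0.0698  0.0516] t 5.9833
```

```bash

python3 -m inch '[[[0,0,0.002],0],[[0,0,0.003],0],[[0,0,0.003],0]]' | grep -E 'tcp|wrist'
python3 -m inch '[[[0,0,0.001],0],[[0,0,0.001],0]]' | grep -E 'tcp|wrist'
python3 -m inch '[[[0,0,0.0015],0],[[0,0,0.0015],0]]' | grep -E 'tcp|wrist'
python3 -m inch '[[[0,0,0.0015],0],[[0,0,0.0015],0]]' | grep -E 'tcp|wrist'
python3 -m inch '[[[0,0,0.0015],0],[[0,0,0.0015],0]]' | grep -E 'tcp|wrist'
python3 -m inch '[[[0,0,0.0015],0],[[0,0,0.0015],0]]' | grep -E 'tcp|wrist'
```

```text
tcp_pos: [0.5616, -0.0697, 0.0483]
wrist_force: [-0.2, 0.4, -0.1]
tcp_pos: [0.5617, -0.0697, 0.0474]
wrist_force: [0.6, -0.9, 0.8]
tcp_pos: [0.5618, -0.0698, 0.0463]
wrist_force: [-1.3, 0.0, 2.6]
tcp_pos: [0.5618, -0.0698, 0.0454]
wrist_force: [-1.5, 0.4, 4.6]
tcp_pos: [0.5619, -0.0698, 0.0445]
wrist_force: [-2.2, -0.1, 5.0]
tcp_pos: [0.5618, -0.0698, 0.0436]
wrist_force: [-2.8, 1.5, 4.9]
```

```bash

python3 -m inch '[[[0,0,0.0015],0],[[0,0,0.0015],0]]' | grep -E 'tcp|wrist'
python3 -m inch '[[[0,0,0.0015],0],[[0,0,0.0015],0]]' | grep -E 'tcp|wrist'
python3 -m inch '[[[0,0,0.0015],0],[[0,0,0.0015],0]]' | grep -E 'tcp|wrist'
python3 - <<'E'
from h import *
from workcell import viewer
c=viewer.read_camera("side"); i=c["image"][150:320,180:330,::-1]
cv2.imwrite("pics/s2.png",cv2.resize(i,None,fx=3.5,fy=3.5,interpolation=cv2.INTER_CUBIC))
E
```

```text
tcp_pos: [0.5618, -0.0698, 0.0429]
wrist_force: [-3.2, 0.8, 8.0]
tcp_pos: [0.5618, -0.0698, 0.0429]
wrist_force: [-5.0, 0.2, 11.9]
tcp_pos: [0.5618, -0.0698, 0.0429]
wrist_force: [-4.4, 0.4, 11.2]
```

View pics/s2.png

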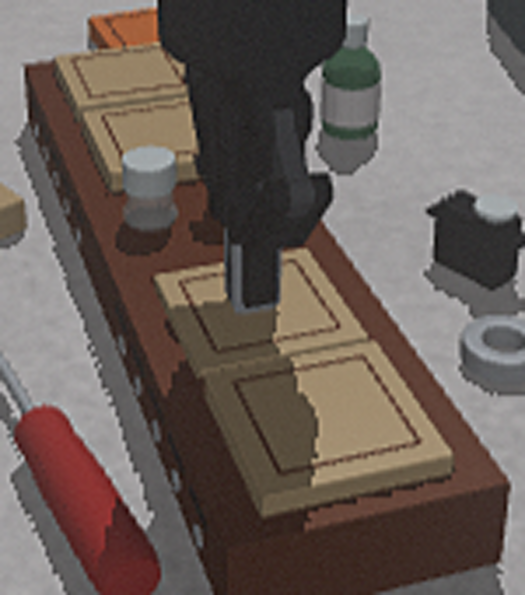

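b has sunk 5 mm and then stopped, with the force rising to 11–12 N. I firm up the hold slightly and check that the cover is flat.

```bash

python3 -m inch '[[[0,0,0.002],0],[[0,0,0.002],0],[[0,0,0.002],0],[[0,0,0.002],0]]' | grep -E 'clock|tcp|wrist'
python3 - <<'E'
from h import *
from workcell import viewer,env
from numpy import sin,cos,radians as r
c=viewer.read_camera("side"); Q=cloud(c)
o=np.array([.5481,.01]);ex=np.array([cos(r(10)),sin(r(10))]);ey=np.array([-ex[1],ex[0]])
B=np.stack([(Q[...,:2]-o)@ex,(Q[...,:2]-o)@ey,Q[...,2]],-1).reshape(-1,3)
for n,s in zip("ab",(-.165,-.081)):
    m=(abs(B[:,0])<.034)&(abs(B[:,1]-s)<.034)&(B[:,2]>.035)&(B[:,2]<.051); b=B[m]; b=b[abs(b[:,2]-np.median(b[:,2]))<.004]
    print(n,len(b),np.linalg.lstsq(np.c_[b[:,:2],np.ones(len(b))],b[:,2],rcond=None)[0][:2].round(3),np.median(b[b[:,0]<-.015,2]),np.median(b[b[:,0]>.015,2]))
print(env.get_state()["wrist_force"])
E
```

```text
clock: 7.95
tcp_pos: [0.5619, -0.0698, 0.0429]
wrist_force: [-5.8, 0.9, 14.9]
a 1610 [-0.    -0.001] 0.047573178021591514 0.047570365181353325
b 889 [ 0.001 -0.   ] 0.04265835002186488 0.04269969136933353
[-5.86039126  0.81510909 14.9639715 ]
```

The cover is flat (slope 0.001), has come down from 47.6 to 42.7 mm, and is held at 15 N.

```bash
python3 -c "
from workcell import env
print(env.hand_in())"
```

```text
the job is handed in; nothing more can be done
None
```

The loose cover was cover_b, in the pocket at y = −81 mm. I seated it and handed the job in at about 8 s with the fingertips still pressing its middle at about 15 N.

- **Finding it:** cover_a took 7 N near its edge without giving. cover_b dipped under the same edge press and tilted about 0.11 rad in the side camera. I did not press c and d, since only one cover is loose.
- **Seating it:** pressed at its middle, cover_b sank from 47.6 to 42.7 mm and then stopped firm.
- **Last checks:** the side camera shows cover_b flat, with a slope of about 0.001. Cover_a is unchanged, and in the last picture, taken just before the final push, the bystanders in view looked undisturbed.
- **Disagreements:**
  - The post seemed to give gradually, with 5–8 N showing at the end of each step, rather than snapping at about 8 N.
  - A sideways force of about 6 N remains in the hold.
  - I did not press cover_b's edge again after seating it, so "no longer rocks" rests on its depth and flatness.

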